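# File the slide mailers by colour

## Robot

A 6-joint arm with a two-finger parallel gripper is mounted at the origin on the work surface. World frame = base frame: x ahead of the robot, y to its left, z up, the work surface at z = 0. Lengths are in m, angles in rad, forces in N, time in s.
With the tool pointing down it reaches from about 0.25 to 0.725 m from the base axis. Payload 4 kg.
Tool frame: the origin (TCP) lies midway between the tips of the shut fingers; the grasp point (between the pads) lies bot.pinch_z behind it (bot.pinch_z is the distance from the TCP to the grasp point, in m); z points along the fingers, y is the direction in which the jaws open and shut (so a half turn about z gives the same grasp; the last joint's range is limited). The gripper opens to 85 mm and grips with 20 to 120 N. Pads are 22 mm wide; open, the fingers measure 114 mm over their backs; the gripper's body (76 mm by 85 mm) begins 54 mm behind the grasp point. The pads swing forward as they close: fully open they stand 13 mm farther back than shut.
Start: joints at [1.299, 0.241, 0.005, 1.335, 0, 1.571], TCP at [0.134, 0.482, 0.231] pointing down, gripper open.
Joint ranges: [-2.72, 2.72], [-1.05, 1.87], [-1.09, 1.28], [-1.99, 2.15], [-1.42, 1.44], [-3.14, 3.14]. Speed limits (rad/s): [2.79, 2.79, 3.14, 3.14, 3.14, 3.14].

## Interface

Orientations are given as a unit quaternion [x, y, z, w].
In Python, from workcell import bot gives the robot as it stands. The module is installed in compiled form; this text tells all that it offers.
- The arm moves only by the tool move_arm, never from a script. Its argument "series" is a list that holds one entry, the list of rows, each a list of 7 numbers: the shift along the world's x, y, z in cm, then the turn, a rotation vector about the world's x, y, z in degrees, then the opening, from 0 (shut) to 1 (fully open). A call has exactly 5 rows; each row shifts and turns the pose as measured when the row begins; what a row does not reach is not made up. A row lasts 1/10 s, in which the tool goes at most 50 mm and 8.59 degrees, less where a joint would pass 70% of its speed; a pose out of reach is approached as far as the arm can. A call with a gripper value outside its range is refused whole. The fingers move at their own pace and stop on an object; the grip force is fixed at half the most. Time passes only in rows, so rows that do not move let the fingers close, or fill a call up. It gives the time, the measured TCP pose, the force and the opening at its end, in the units of the state.
- bot.get_obs(): the state, without advancing time (a new reading comes with each control period).
- bot.camera(name): name is "scene" or "side" or "wrist"; returns (picture, depth): 400x640x3 uint8, red, green, blue; 400x640 float32, m along the optical axis (not along the pixel's ray), 0 where there is no reading.
- bot.camera_info(name): a dict with "vfov" (degrees; the focal length in pixels is half the picture's height over the tangent of half this angle, whatever the lens; pixels are square), "cx", "cy" (the principal point, pixels), "cam_to_world" (4x4, takes a point from camera to world coordinates); the wrist camera has in their place "tool_from_camera" (4x4, takes a point from camera to tool coordinates, whose origin is the TCP and whose axes are the flange's). Camera axes: x right, y down, z forward; pixel columns grow to the right and rows downward; lengths in m; the calibration is good to about 2 mm. A picture is of the moment at which its call begins: read the wrist's pose just before it. camera_info takes no time and is no camera call.
- bot.job_done(): hands the job in, once; it reports no verdict.
Trained networks look in the newest picture that a camera, given by its name, has taken for a name from the list of things; names that differ only in an ending like _2 or _b are one class to them, and where a whole thing is asked for, a point or a joint stands for the part that bears it (a point fixed in the world has none). Each returns a list of dicts, best first, with "confidence" (0 to 1); they miss things now and then, are a little off and sometimes report something else, mostly with a low value. They report only what shows in the picture. A call takes as long as a camera call.
- bot.find_in(camera, target): "at" ([x, y, z] in m, in world coordinates, good to about 4 mm: the middle of the surface that is visible of it).
The state is a dict: "clock": time; "joint_pos": joint angles; "joint_vel": joint speeds; "tau": joint torques, N m; "eef_pos": TCP position; "tool_rot": TCP orientation; "ft_force": force on the tool from outside, world axes, zero at the start; "ft_torque": the same for the moment, N m; "grip_width": finger opening in m.
Only numpy, scipy, OpenCV 4.12 (cv2) and the standard library are available. Lean on these libraries where they do the work, as an engineer would, in place of code of your own. Each camera call takes 0.05 s, during which the arm holds its last target.

## Task

Put each of the four coloured slide mailers (red, blue, green, yellow) into the low tray of its own colour, lying flat on the tray's floor inside the lip, lid up. The green one is caught under the front of the slide box: draw it straight out, leaving the box standing where it is. Leave the empty grey mailer where it lies.

Things in the scene. Friction and masses are not known exactly. Their poses are not given: they have to be found in the camera images.
- mailer_red_center (a point): Centre (half-way up) of the red slide mailer: a loose flat plastic case, 90 x 34 x 12 mm (x, y, z), about 40 g, red lid with two small white labels over a white base, lying flat. x runs along its 90 mm length, z up.
- mailer_blue_center (a point): Centre (half-way up) of the blue slide mailer: a loose flat plastic case, 90 x 34 x 12 mm (x, y, z), about 40 g, blue lid with two small white labels over a white base, lying flat. x runs along its 90 mm length, z up.
- mailer_green_center (a point): Centre (half-way up) of the green slide mailer: a loose flat plastic case, 90 x 34 x 12 mm (x, y, z), about 40 g, green lid with two small white labels over a white base, lying flat. x runs along its 90 mm length, z up. At the start its -x end (about 50 mm) sticks out from under the slide box's front, the rest lies between the feet with the box's front resting on it; it draws straight out along its own -x
- mailer_yellow_center (a point): Centre (half-way up) of the yellow slide mailer: a loose flat plastic case, 90 x 34 x 12 mm (x, y, z), about 40 g, yellow lid with two small white labels over a white base, lying flat. x runs along its 90 mm length, z up.
- tray_red: Low red tray, fixed to the bench: 118 x 64 mm outside (x, y), 6 mm high; floor 3 mm thick inside a lip 3 mm wide that stands 3 mm above the floor; inside 112 x 58 mm. Origin at the centre of its underside; x runs along its long side, z up.
- tray_blue: Low blue tray, fixed to the bench: 118 x 64 mm outside (x, y), 6 mm high; floor 3 mm thick inside a lip 3 mm wide that stands 3 mm above the floor; inside 112 x 58 mm. Origin at the centre of its underside; x runs along its long side, z up.
- tray_green: Low green tray, fixed to the bench: 118 x 64 mm outside (x, y), 6 mm high; floor 3 mm thick inside a lip 3 mm wide that stands 3 mm above the floor; inside 112 x 58 mm. Origin at the centre of its underside; x runs along its long side, z up.
- tray_yellow: Low yellow tray, fixed to the bench: 118 x 64 mm outside (x, y), 6 mm high; floor 3 mm thick inside a lip 3 mm wide that stands 3 mm above the floor; inside 112 x 58 mm. Origin at the centre of its underside; x runs along its long side, z up.
- slide_box: Loose slide storage box, 120 x 100 mm (x, y), 48 mm high in all, about 0.6 kg, most of it in the back half (+x), blue lid, grey base, on four round rubber feet 12 mm high and 14 mm across, centred 50 mm in x and 42 mm in y from the middle. Origin at the centre of its underside, at the feet's soles; front is -x, z up.
- mailer_grey_center (a point): Centre (half-way up) of an empty slide mailer with a grey lid, the same 90 x 34 x 12 mm case as the coloured ones, loose; it stays where it is. x along its length, z up.

How it is judged:
By the outcome, as a careful person would: the job done as asked, in the order asked, and still so for the second after the job is handed in, with the robot touching nothing.
It also fails if it takes over 128 s, if anything falls off the work surface, if the arm or the gripper's body presses on something with over 40 N, if the wrist force passes 120 N, or if a joint passes its speed limit or range.

## Working session

There is one attempt and no reset: what is moved stays moved. The work goes in short steps, Python scripts to look and compute and a tool call to move; the robot and the scene stay as the last step left them, time stands still between calls to the robot, and variables do not carry over. Pictures are saved under pics/ and viewed, and the job is handed in when it is done.

Besides the shell and the picture viewer there is one more tool, called after "Emit:" as name([rows], argument=value, ...), one row to a line, values as JSON. move_arm: Moves the arm, as the interface text tells. Its arguments: {"type":"object","properties":{"series":{"type":"array","items":{"type":"array","items":{"type":"array","items":{"type":"number"}}}}},"required":["series"]}

```bash
mkdir -p pics
cat > h.py <<'E'
import numpy as np, cv2
from workcell import bot
def shot(c,name):
    im,d=bot.camera(c); cv2.imwrite(f'pics/{name}.png',im[:,:,::-1]); np.save(f'pics/{name}.npy',d); return im,d
def world(c,d,T=None):
    i=bot.camera_info(c); f=200/np.tan(np.radians(i['vfov'])/2)
    v,u=np.mgrid[:400,:640]; P=np.stack([(u-i['cx'])/f*d,(v-i['cy'])/f*d,d],-1)
    T=np.array(i['cam_to_world']) if T is None else T
    return P@T[:3,:3].T+T[:3,3]
E
python3 - <<'E'
from h import *
o=bot.get_obs(); print(o, bot.pinch_z)
for c in ['scene','side','wrist']:
    shot(c,c+'0'); print(c,bot.camera_info(c))
for n in ['mailer_red_center','mailer_blue_center','mailer_green_center','mailer_yellow_center','mailer_grey_center','tray_red','tray_blue','tray_green','tray_yellow','slide_box']:
    for c in ['scene']:
        print(n,c,[(np.round(r['at'],3).tolist(),round(r['confidence'],2)) for r in bot.find_in(c,n)][:3])
E
```

```text
{'clock': 0.0, 'joint_pos': array([1.29899103e+00, 2.41412096e-01, 3.72855696e-03, 1.33522159e+00,
       2.18886771e-05, 1.57079228e+00]), 'joint_vel': array([-1.82387138e-03,  1.16836165e-04,  7.91739899e-04,  1.33684241e-03,
        8.85291753e-05, -9.00152084e-04]), 'tau': array([ 1.13689613e-03, -3.72317612e+01,  2.52406740e+01,  1.68822234e-02,
        1.92575631e-04,  1.08151517e-05]), 'eef_pos': array([0.13405748, 0.48103008, 0.23041507]), 'tool_rot': array([ 1.35482623e-01,  9.90779161e-01, -1.04319667e-03, -1.53700850e-04]), 'ft_force': array([-0.2609889 , -1.09791478,  0.9348666 ]), 'ft_torque': array([-0.00420994, -0.00320666,  0.02007181]), 'grip_width': 0.08536186308506746} 0.0187
scene {'vfov': 57.67678499492143, 'cx': 320.74513534087254, 'cy': 195.86399970718566, 'cam_to_world': array([[-0.20598414,  0.79688204, -0.56793446,  1.10598424],
       [ 0.97853078,  0.17184891, -0.11377812,  0.11221763],
       [ 0.00693118, -0.57917784, -0.81517175,  0.86091488],
       [ 0.        ,  0.        ,  0.        ,  1.        ]])}
side {'vfov': 53.10824630223802, 'cx': 319.49596
[... 597 characters left out ...]
-3.05389422e-01,  9.52227547e-01,
        -1.42581728e-01],
       [ 0.00000000e+00,  0.00000000e+00,  0.00000000e+00,
         1.00000000e+00]])}
mailer_red_center scene [([0.44, 0.042, 0.013], 0.58)]
mailer_blue_center scene [([0.547, 0.199, 0.013], 0.61), ([0.655, 0.029, 0.01], 0.6)]
mailer_green_center scene [([0.555, -0.149, 0.01], 0.66)]
mailer_yellow_center scene [([0.55, 0.197, 0.014], 0.63)]
mailer_grey_center scene [([0.684, 0.2, 0.013], 0.81)]
tray_red scene [([0.399, 0.302, 0.007], 0.63)]
tray_blue scene [([0.542, 0.374, 0.003], 0.6)]
tray_green scene [([0.557, -0.382, -0.0], 0.88)]
tray_yellow scene [([0.377, -0.29, 0.008], 0.95)]
slide_box scene [([0.661, -0.145, 0.045], 0.62)]
```

View pics/scene0.png

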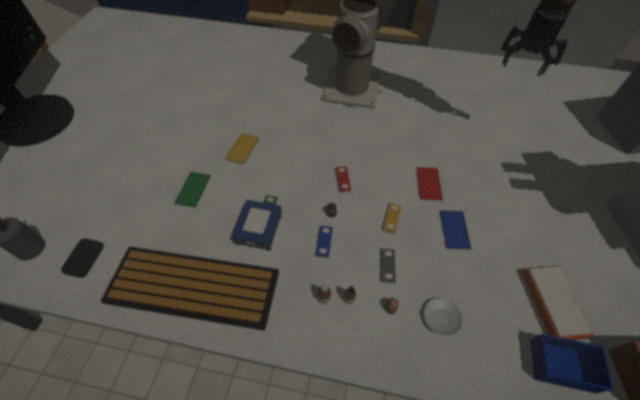

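View pics/side0.png

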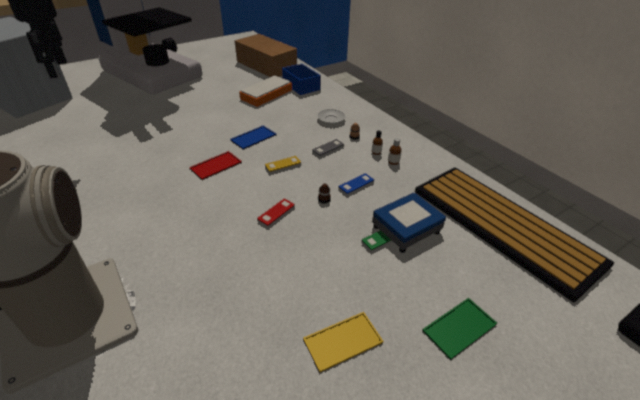

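View pics/wrist0.png

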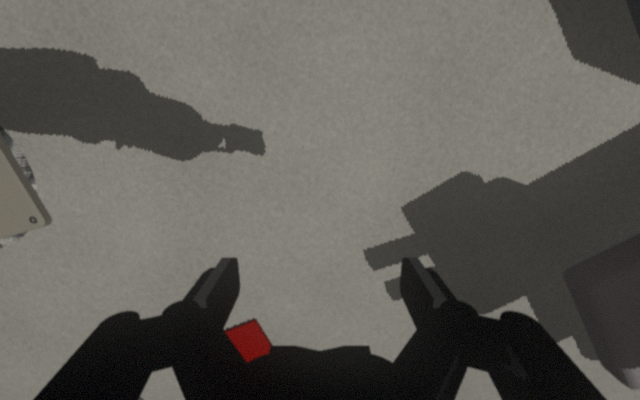

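```bash
cat > seg.py <<'E'
from h import *
H={'red':[(0,6),(172,180)],'yellow':[(15,32)],'green':[(45,85)],'blue':[(100,125)]}
def planepts(c,uv,z,T=None):
    i=bot.camera_info(c); f=200/np.tan(np.radians(i['vfov'])/2)
    T=np.array(i['cam_to_world']) if T is None else T
    r=np.c_[(uv[:,0]-i['cx'])/f,(uv[:,1]-i['cy'])/f,np.ones(len(uv))]@T[:3,:3].T
    return (T[:3,3]+r*((z-T[2,3])/r[:,2])[:,None])[:,:2]
def blobs(c,im,z,T=None,amin=60):
    hsv=cv2.cvtColor(im,cv2.COLOR_RGB2HSV)
    for col,rs in H.items():
        m=np.zeros(im.shape[:2],np.uint8)
        for a,b in rs: m|=cv2.inRange(hsv,(a,120,35),(b,255,255))
        n,l,s,ce=cv2.connectedComponentsWithStats(cv2.morphologyEx(m,cv2.MORPH_CLOSE,np.ones((3,3))))
        for k in range(1,n):
            if s[k,4]<amin: continue
            v,u=np.where(l==k); P=planepts(c,np.c_[u,v].astype(float),z,T)
            if np.abs(P).max()>0.9: continue
            r=cv2.minAreaRect((P*1000).astype(np.float32))
            (cx,cy),(w,h),a=r
            if w<h: w,h,a=h,w,a+90
            a=(a+90)%180-90
            print(c,col,'px',ce[k].round().astype(int).tolist(),'xy mm',round(cx,1),round(cy,1),'size',round(w,1),round(h,1),'ang',round(a,1))
E
python3 - <<'E'
from seg import *
for c in ['scene','side']:
    im=cv2.imread(f'pics/{c}0.png')[:,:,::-1].copy(); d=np.load(f'pics/{c}0.npy')
    blobs(c,im,0.010,amin=30)
    W=world(c,d)
    if c=='scene':
        for n,p in dict(red=(343,179),blue=(324,241),yel=(392,217),bottle=(331,207),b2=(324,290),b3=(349,292),grey=(387,265),box=(257,222),table=(300,150)).items(): print(n,W[p[1],p[0]].round(3))
E
```

```text
scene red px [343, 179] xy mm 437.4 44.4 size 84.1 30.6 ang 18.4
scene red px [429, 183] xy mm 398.9 295.4 size 113.8 60.2 ang 8.7
scene yellow px [269, 5] xy mm -472.3 -462.1 size 179.6 115.5 ang -77.3
scene yellow px [318, 4] xy mm -521.7 -242.5 size 207.3 115.6 ang -77.3
scene yellow px [242, 148] xy mm 383.0 -288.1 size 113.0 59.8 ang -7.4
scene yellow px [392, 218] xy mm 542.0 200.4 size 86.1 31.7 ang -6.2
scene yellow px [637, 346] xy mm 767.4 768.8 size 23.0 8.0 ang -15.1
scene blue px [455, 230] xy mm 544.3 369.7 size 110.3 58.1 ang 9.1
scene blue px [273, 219] xy mm 618.0 -119.6 size 29.1 14.2 ang 0.4
scene blue px [323, 241] xy mm 655.3 32.0 size 77.8 27.9 ang 3.7
scene blue px [251, 237] xy mm 682.1 -158.6 size 92.0 18.0 ang -88.5
scene blue px [570, 363] xy mm 833.3 618.4 size 151.2 99.4 ang -89.7
red [0.44  0.046 0.011]
blue [0.656 0.032 0.012]
yel [0.545 0.2   0.015]
bottle [0.564 0.032 0.039]
b2 [0.808 0.063 0.07 ]
b3 [0.797 0.119 0.059]
grey [0.69  0.201 0.015]
box [ 0.656 -0.147  0.047]
table [ 0.343 -0.11  -0.001]
side red px [215, 165] xy mm 388.3 283.9 size 117.4 66.7 ang 7.8
side red px [276, 212] xy mm 431.9 40.2 size 90.9 35.6 ang 18.7
side yellow px [282, 164] xy mm 537.2 196.3 size 90.5 37.0 ang -5.7
side yellow px [342, 341] xy mm 371.5 -298.3 size 117.3 65.2 ang -7.4
side green px [377, 240] xy mm 564.1 -149.9 size 48.8 32.9 ang -0.6
side green px [459, 328] xy mm 553.4 -386.4 size 116.3 62.2 ang 0.6
side blue px [252, 137] xy mm 531.6 356.8 size 113.9 62.7 ang 9.5
side blue px [356, 184] xy mm 648.2 26.9 size 88.2 32.5 ang 4.5
side blue px [409, 218] xy mm 678.7 -131.6 size 136.7 108.4 ang -0.0
```

Run:
```python
import cv2
a=cv2.imread('pics/scene0.png')[120:320,160:480]; cv2.imwrite('pics/sc_a.png',cv2.convertScaleAbs(cv2.resize(a,None,fx=2.5,fy=2.5,interpolation=2),alpha=1.6))
a=cv2.imread('pics/side0.png')[110:270,180:460]; cv2.imwrite('pics/si_a.png',cv2.convertScaleAbs(cv2.resize(a,None,fx=2.8,fy=2.8,interpolation=2),alpha=1.3))
```

```text
(no output)
```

View pics/sc_a.png

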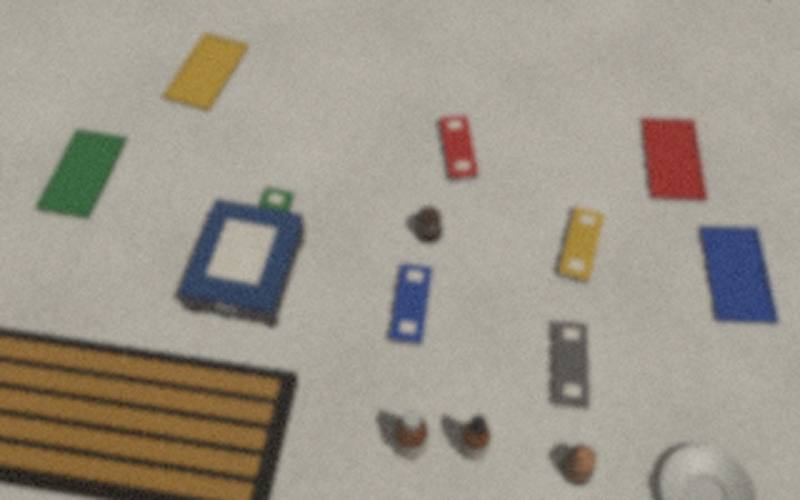

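View pics/si_a.png

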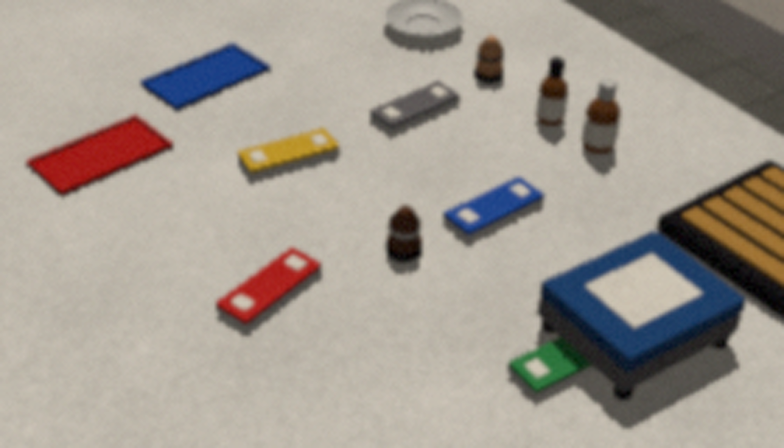

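Scene picture: red mailer (343,179), blue (323,241), yellow (392,218), green end (270,200) under the box (257,223), grey (387,265). The trays are at red (429,183), blue (455,230), green (193,189) and yellow (242,148), and a small bottle stands at (331,210). The two cameras disagree by 5–12 mm, so I'll refine with the wrist camera. First I'm going over the red mailer.

Emit:
move_arm([
  [[2.5,-3.8,-0.4,0,0,3.4,1],[2.6,-4.0,-0.8,0,0,3.4,1],[2.6,-4.0,-0.8,0,0,3.4,1],[2.6,-4.0,-0.8,0,0,3.4,1],[2.6,-4.0,-0.8,0,0,3.4,1]],
])

```text
clock: 1.15
eef_pos: [0.2644, 0.2837, 0.1951]
tool_rot: [-0.025, 1.0, 0.003, 0.001]
ft_force: [1.1, 0.1, 0.2]
grip_width: 0.0852
```

Emit:
move_arm([
  [[2.6,-4.0,-0.8,0,0,3.4,1],[2.6,-4.0,-0.8,0,0,3.4,1],[2.6,-4.0,-0.8,0,0,3.4,1],[2.6,-4.0,-0.8,0,0,3.4,1],[2.6,-4.0,-0.8,0,0,3.4,1]],
])

```text
clock: 1.65
eef_pos: [0.3984, 0.0759, 0.1557]
tool_rot: [-0.18, 0.984, 0.005, 0.004]
ft_force: [0.8, 0.8, 0.3]
grip_width: 0.0855
```

```bash
cat > st.py <<'E'
from seg import *
from scipy.spatial.transform import Rotation as R
def state():
    o=bot.get_obs(); r=R.from_quat(o['tool_rot']); M=r.as_matrix()
    yaw=np.degrees(np.arctan2(M[1,1],M[0,1]))
    zt=M[:,2]; ax=np.degrees(np.cross(zt,[0,0,-1]))
    print('t %.2f'%o['clock'],'tcp mm',(o['eef_pos']*1000).round(1),'jawyaw %.1f'%yaw,'level-turn deg',ax.round(1),'F',o['ft_force'].round(1),'w %.1f'%(o['grip_width']*1000),'j6 %.2f'%o['joint_pos'][5])
    T=np.eye(4);T[:3,:3]=M;T[:3,3]=o['eef_pos'];return T
def wrist(name,z=0.010,amin=400):
    T=state(); im,d=shot('wrist',name); Tc=T@np.array(bot.camera_info('wrist')['tool_from_camera'])
    blobs('wrist',im,z,Tc,amin); return im,d,Tc
E
python3 - <<'E'
from st import *
wrist('w1')
E
```

```text
t 1.65 tcp mm [398.4  75.9 155.7] jawyaw 110.7 level-turn deg [-0.7  0.4  0. ] F [0.8 0.8 0.3] w 85.5 j6 -0.18
wrist red px [279, 208] xy mm 433.4 43.2 size 89.9 33.6 ang 18.5
wrist red px [496, 246] xy mm 390.7 291.1 size 116.3 66.0 ang 8.8
wrist yellow px [372, 322] xy mm 538.2 200.0 size 89.0 35.3 ang -5.9
wrist yellow px [18, 390] xy mm 810.3 -207.0 size 54.9 43.2 ang -87.3
wrist green px [85, 258] xy mm 566.7 -147.2 size 50.5 33.9 ang 0.3
wrist blue px [41, 321] xy mm 692.0 -176.1 size 147.5 120.9 ang 0.4
wrist blue px [477, 380] xy mm 570.1 378.1 size 50.4 39.0 ang -80.4
```

View pics/w1.png

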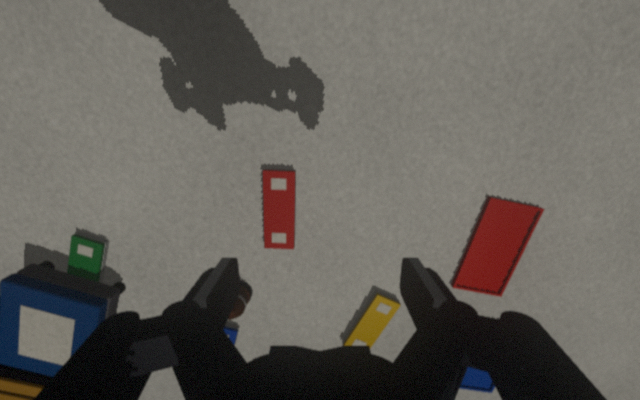

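Wrist picture: the red mailer is fully in view at (279,207), measured at (433,43) mm and 18.5°, and its size matches. Now descending.

Emit:
move_arm([
  [[1.2,-1.1,-2.6,-0.4,0.2,-1,1],[1.2,-1.1,-2.6,-0.3,0.2,-1,1],[1.1,-1.1,-2.6,0,0,0,1],[0,0,-2.6,0,0,0,1],[0,0,-2.1,0,0,0,1]],
])

```text
clock: 2.2
eef_pos: [0.4445, 0.031, 0.0297]
tool_rot: [-0.151, 0.988, -0.004, 0.007]
ft_force: [-0.4, -0.3, 0.0]
grip_width: 0.0851
```

Run:
```python
from st import *
state()
```

```text
t 2.20 tcp mm [444.5  31.   29.7] jawyaw 107.4 level-turn deg [0.3 0.8 0. ] F [-0.4 -0.3  0. ] w 85.1 j6 -0.23
```

Emit:
move_arm([
  [[-0.6,0.6,-0.5,0.3,0.8,1,1],[-0.5,0.6,-1.0,0,0,0,1],[0,0,-0.8,0,0,0,1],[0,0,-0.3,0,0,0,1],[0,0,0,0,0,0,1]],
])

```text
clock: 2.7
eef_pos: [0.4315, 0.0448, 0.0021]
tool_rot: [-0.161, 0.987, 0.001, -0.003]
ft_force: [0.4, 0.1, -0.5]
grip_width: 0.0852
```

Run:
```python
from st import *
wrist('w2')
```

```text
t 2.70 tcp mm [431.5  44.8   2.1] jawyaw 108.5 level-turn deg [-0.  -0.3 -0. ] F [ 0.4  0.1 -0.5] w 85.2 j6 -0.22
wrist red px [315, 261] xy mm 433.7 43.2 size 90.8 34.0 ang 18.4
```

View pics/w2.png

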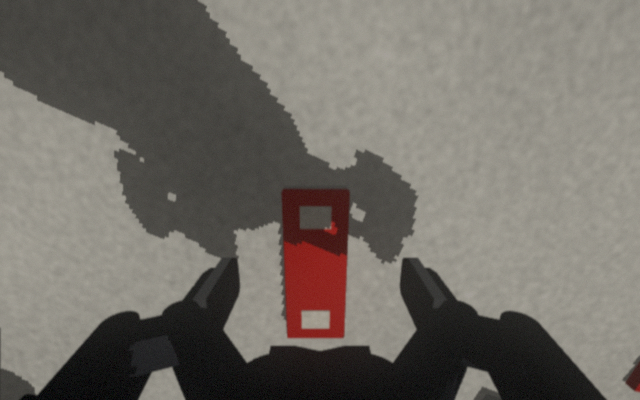

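The red mailer sits between the open fingers at (315,261). Closing.

Emit:
move_arm([
  [[0,0,0,0,0,0,0],[0,0,0,0,0,0,0],[0,0,0,0,0,0,0],[0,0,0,0,0,0,0],[0,0,0,0,0,0,0]],
])

```text
clock: 3.25
eef_pos: [0.4344, 0.0448, 0.0049]
tool_rot: [-0.161, 0.987, 0.001, 0.0]
ft_force: [0.3, -0.0, -0.5]
grip_width: 0.0322
```

Run:
```python
from st import *
wrist('w3')
```

```text
t 3.25 tcp mm [434.4  44.8   4.9] jawyaw 108.5 level-turn deg [-0.1  0.   0. ] F [ 0.3 -0.  -0.5] w 32.2 j6 -0.22
wrist red px [319, 255] xy mm 433.7 44.9 size 90.5 35.2 ang 18.4
```

View pics/w3.png

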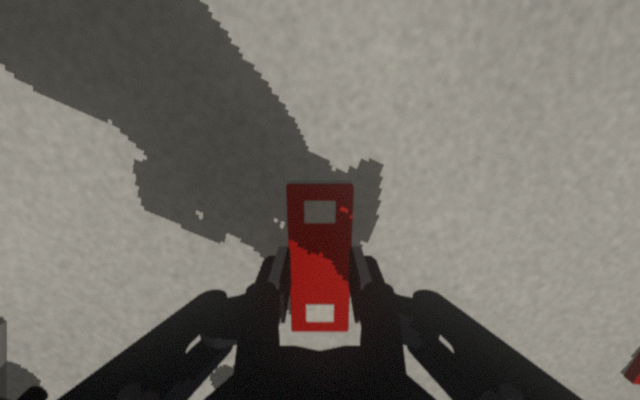

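Grip confirmed (32 mm, mailer centred). Lifting it and going to the red tray.

Emit:
move_arm([
  [[0,0,1.5,0,0,0,0],[0,0,3.0,0,0,0,0],[-0.5,2.5,2.5,0,0,-2,0],[-0.7,4.3,0,0,0,-2,0],[-0.7,4.3,0,0,0,-2,0]],
])

```text
clock: 3.8
eef_pos: [0.4144, 0.1545, 0.0767]
tool_rot: [-0.101, 0.995, 0.001, -0.001]
ft_force: [0.5, 1.3, -1.0]
grip_width: 0.0319
```

Emit:
move_arm([
  [[-0.7,4.3,0,0,0,-2,0],[-0.7,4.3,0,0,0,-1,0],[-0.6,3.5,0,0,0,0,0],[0,1,0,0,0,0,0],[0,0,0,0,0,0,0]],
])

```text
clock: 4.3
eef_pos: [0.3926, 0.2951, 0.0772]
tool_rot: [-0.077, 0.997, 0.002, 0.001]
ft_force: [0.2, -0.3, -1.0]
grip_width: 0.0318
```

Run:
```python
from st import *
wrist('w4',0.004)
```

```text
t 4.30 tcp mm [392.6 295.1  77.2] jawyaw 98.8 level-turn deg [-0.2  0.1  0. ] F [ 0.2 -0.3 -1. ] w 31.8 j6 0.49
wrist red px [320, 227] xy mm 420.5 300.4 size 175.2 64.4 ang 8.6
wrist blue px [352, 334] xy mm 501.3 342.8 size 38.4 18.8 ang 8.7
wrist blue px [21, 388] xy mm 625.4 21.1 size 39.7 27.4 ang -81.5
```

View pics/w4.png

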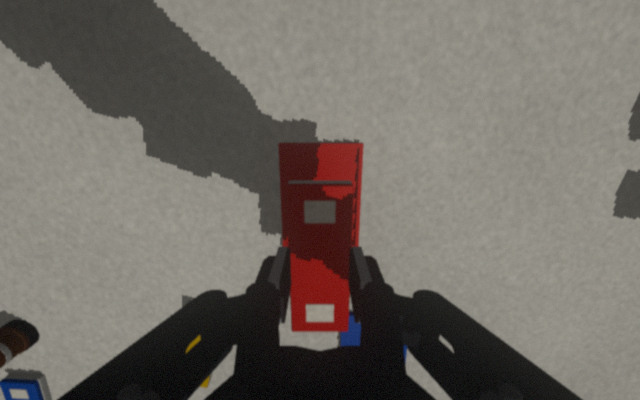

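```bash
cat >> st.py <<'E'
def tray_from_near(T,uv1,uv2,z=0.006):
    Tc=T@np.array(bot.camera_info('wrist')['tool_from_camera'])
    p=planepts('wrist',np.array([uv1,uv2],float),z,Tc)*1000
    e=p[1]-p[0]; n=np.array([e[1],-e[0]])/np.linalg.norm(e)
    if n[0]<0:n=-n
    print('edge',p.round(1).tolist(),'len %.1f'%np.linalg.norm(e),'ang %.1f'%np.degrees(np.arctan2(n[1],n[0])),'centre',(p.mean(0)+59*n).round(1))
E
python3 - <<'E'
from st import *
tray_from_near(state(),(279.5,143),(362.5,142.5))
E
```

```text
t 4.35 tcp mm [392.5 294.2  77.1] jawyaw 98.7 level-turn deg [-0.2  0.   0. ] F [-0.6  0.2 -1.1] w 31.7 j6 0.49
edge [[338.2, 256.2], [328.5, 317.7]] len 62.3 ang 9.0 centre [391.6 296.2]
```

Near edge of the tray at row 142 gives a centre of (391.6,296.2), so I'm already over it. Lowering and releasing.

Emit:
move_arm([
  [[0,0.1,-2.2,0,0,0,0],[0,0,-2.2,0,0,0,0],[0,0,-1.6,0,0,0,0],[0,0,-0.6,0,0,0,0],[0,0,0,0,0,0,0]],
])

```text
clock: 4.85
eef_pos: [0.3936, 0.2877, 0.0094]
tool_rot: [-0.072, 0.997, 0.0, 0.0]
ft_force: [0.2, 0.5, -0.0]
grip_width: 0.0322
```

Emit:
move_arm([
  [[0,0.4,0,0,0,0.2,0],[0,0.3,0,0,0,0,0],[0,0,-0.1,0,0,0,0],[0,0,0,0,0,0,0],[0,0,0,0,0,0,1]],
])

```text
clock: 5.35
eef_pos: [0.396, 0.2953, 0.0113]
tool_rot: [-0.072, 0.997, 0.001, 0.002]
ft_force: [0.2, 0.1, -0.4]
grip_width: 0.0454
```

Emit:
move_arm([
  [[0,0,0,0,0,0,1],[0,0,0,0,0,0,1],[0,0,2.5,0,0,0,1],[0,0,4,0,0,0,1],[0,0,4,0,0,0,1]],
])

```text
clock: 5.85
eef_pos: [0.3912, 0.292, 0.1136]
tool_rot: [-0.073, 0.997, -0.003, -0.004]
ft_force: [1.2, 0.4, -0.7]
grip_width: 0.0855
```

Run:
```python
from st import *
im,d,Tc=wrist('w5',0.012)
```

```text
t 5.85 tcp mm [391.2 292.  113.6] jawyaw 98.3 level-turn deg [ 0.3 -0.4  0. ] F [ 1.2  0.4 -0.7] w 85.5 j6 0.50
wrist red px [324, 200] xy mm 389.9 295.7 size 115.0 62.4 ang 8.8
wrist blue px [373, 323] xy mm 518.4 367.1 size 89.8 61.6 ang 9.8
```

View pics/w5.png

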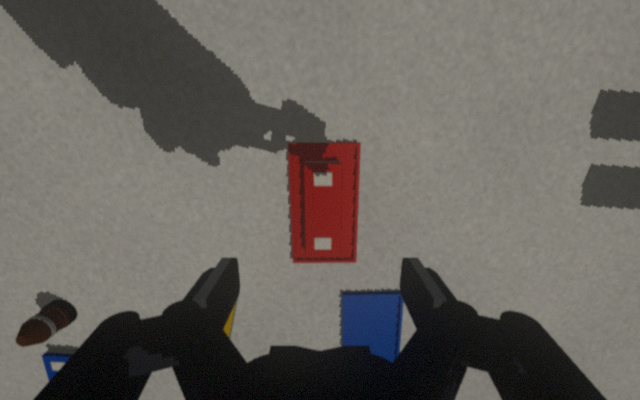

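The red mailer lies inside the tray: tray columns 288–360, rows 142–262, with the mailer at 302–345, 158–252. Now to blue.

Emit:
move_arm([
  [[1.5,-1.5,0.5,-0.2,0,-1,1],[3.2,-3.3,0.5,0,0,-1,1],[3.2,-3.3,0.5,0,0,-1,1],[3.2,-3.3,0.3,0,0,-1,1],[3.2,-3.3,0,0,0,0,1]],
])

```text
clock: 6.4
eef_pos: [0.5408, 0.1491, 0.1442]
tool_rot: [-0.043, 0.999, 0.002, 0.006]
ft_force: [0.4, 0.5, -0.1]
grip_width: 0.0852
```

Emit:
move_arm([
  [[3.2,-3.3,0,0,0,0,1],[3.2,-3.3,0,0,0,0,1],[2.7,-2.8,0,0,0,0,1],[0,0,0,0,0,0,1],[0,0,0,0,0,0,1]],
])

```text
clock: 6.9
eef_pos: [0.6387, 0.045, 0.1425]
tool_rot: [-0.039, 0.999, 0.002, 0.007]
ft_force: [-0.7, -0.2, -1.0]
grip_width: 0.0852
```

Run:
```python
from st import *
im,d,Tc=wrist('w6',0.011)
```

```text
t 6.90 tcp mm [638.7  45.  142.5] jawyaw 94.5 level-turn deg [-0.2  0.8  0. ] F [-0.7 -0.2 -1. ] w 85.2 j6 -0.01
wrist yellow px [495, 101] xy mm 539.1 199.6 size 89.3 35.0 ang -6.0
wrist green px [119, 107] xy mm 565.3 -146.3 size 47.6 34.2 ang -1.4
wrist blue px [632, 149] xy mm 563.3 338.5 size 80.1 18.9 ang 24.6
wrist blue px [100, 192] xy mm 661.4 -175.9 size 136.4 118.9 ang 0.1
wrist blue px [304, 202] xy mm 650.2 30.0 size 86.8 32.1 ang 4.5
```

View pics/w6.png

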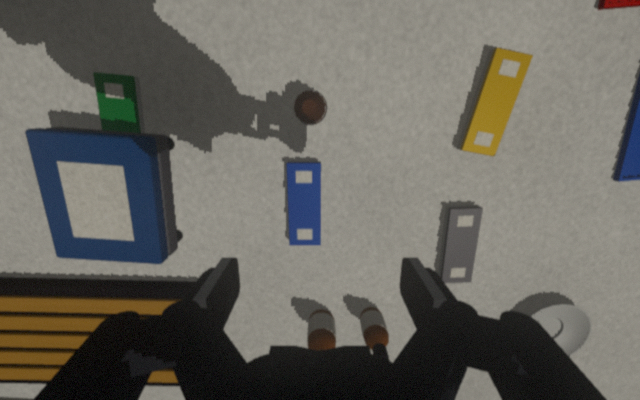

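Blue is at (304,202), which is (650,30) mm at 4.5°. Its bottle is at (310,107), clear of the grasp. Descending.

Emit:
move_arm([
  [[0.6,-0.8,-1.5,0,0.5,0,1],[0.5,-0.7,-3.3,0,0.3,0,1],[0,0,-3.5,0,0,0,1],[0,0,-2.5,0,0,0,1],[0,0,0,0,0,0,1]],
])

```text
clock: 7.45
eef_pos: [0.6474, 0.0337, 0.0296]
tool_rot: [-0.043, 0.999, 0.002, -0.0]
ft_force: [-0.5, -0.5, -0.0]
grip_width: 0.0854
```

Run:
```python
from st import *
state()
```

```text
t 7.45 tcp mm [647.4  33.7  29.6] jawyaw 95.0 level-turn deg [-0.2 -0.  -0. ] F [-0.5 -0.5 -0. ] w 85.4 j6 -0.04
```

Emit:
move_arm([
  [[0.1,-0.2,-0.8,0,0,-0.4,1],[0.1,-0.1,-1.2,0,0,0,1],[0,0,-0.6,0,0,0,1],[0,0,0,0,0,0,1],[0,0,0,0,0,0,0]],
])

```text
clock: 7.95
eef_pos: [0.651, 0.0322, 0.0044]
tool_rot: [-0.041, 0.999, 0.001, 0.002]
ft_force: [0.6, -0.6, -0.4]
grip_width: 0.073
```

Emit:
move_arm([
  [[0,0,0,0,0,0,0],[0,0,0,0,0,0,0],[0,0,0,0,0,0,0],[0,0,0,0,0,0,0],[0,0,0,0,0,0,0]],
])

```text
clock: 8.45
eef_pos: [0.6533, 0.0322, 0.008]
tool_rot: [-0.041, 0.999, 0.001, 0.004]
ft_force: [0.5, -0.2, -0.3]
grip_width: 0.0315
```

Run:
```python
from st import *
im,d,Tc=wrist('w7',0.011)
```

```text
t 8.45 tcp mm [653.3  32.2   8. ] jawyaw 94.7 level-turn deg [-0.2  0.5  0. ] F [ 0.5 -0.2 -0.3] w 31.5 j6 -0.03
wrist yellow px [632, 144] xy mm 574.7 177.9 size 22.7 9.4 ang 24.6
wrist blue px [20, 297] xy mm 682.7 -132.2 size 161.2 34.5 ang -15.0
wrist blue px [318, 256] xy mm 652.4 32.4 size 90.5 34.4 ang 4.7
```

View pics/w7.png

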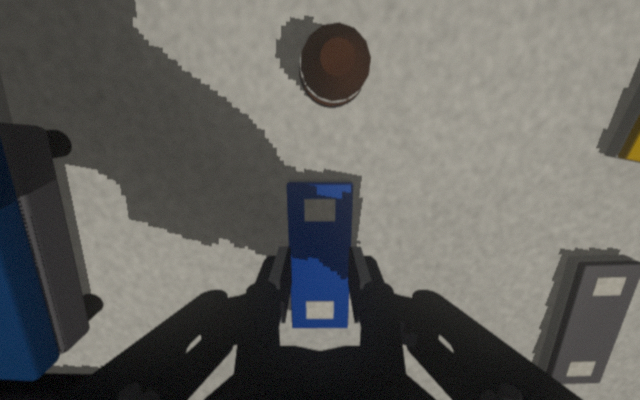

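Gripped, and the mailer is centred at (318,256). Lifting toward the blue tray.

Emit:
move_arm([
  [[0,0,1.5,0,0,0,0],[0,0,3.0,0,0,0,0],[-0.8,2.5,2.5,0,0,1,0],[-1.4,4.2,0,0,0,1,0],[-1.4,4.2,0,0,0,1,0]],
])

```text
clock: 9.0
eef_pos: [0.6179, 0.1376, 0.0833]
tool_rot: [-0.062, 0.998, 0.001, 0.005]
ft_force: [-0.0, 0.2, -0.5]
grip_width: 0.0316
```

Emit:
move_arm([
  [[-1.4,4.2,0,0,0,1,0],[-1.4,4.2,0,0,0,0.5,0],[-1.4,4.2,0,0,0,0,0],[-1.4,4.2,0,0,0,0,0],[-1.2,3.5,0,0,0,0,0]],
])

```text
clock: 9.5
eef_pos: [0.5488, 0.3491, 0.0915]
tool_rot: [-0.075, 0.997, 0.003, 0.01]
ft_force: [-0.4, -0.8, -0.1]
grip_width: 0.0316
```

Emit:
move_arm([
  [[-0.6,1.6,0,0,0,0,0],[0,0,0,0,0,0,0],[0,0,0,0,0,0,0],[0,0,0,0,0,0,0],[0,0,0,0,0,0,0]],
])

```text
clock: 10.0
eef_pos: [0.5421, 0.3676, 0.0944]
tool_rot: [-0.077, 0.997, 0.003, 0.011]
ft_force: [0.5, -0.4, -0.1]
grip_width: 0.0317
```

Run:
```python
from st import *
im,d,Tc=wrist('w8',0.006)
```

```text
t 10.00 tcp mm [542.1 367.6  94.4] jawyaw 98.9 level-turn deg [-0.5  1.2  0. ] F [ 0.5 -0.4 -0.1] w 31.7 j6 0.44
wrist red px [253, 41] xy mm 424.1 301.2 size 64.0 52.8 ang -81.0
wrist yellow px [118, 173] xy mm 540.6 197.5 size 92.0 35.8 ang -5.8
wrist blue px [323, 222] xy mm 573.9 376.8 size 192.0 63.7 ang 8.7
```

View pics/w8.png

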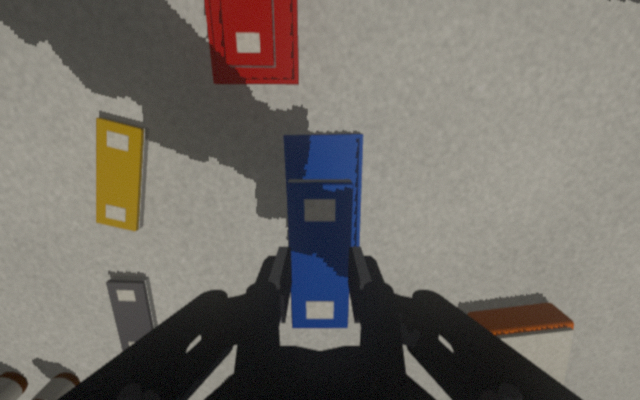

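Run:
```python
from st import *
tray_from_near(state(),(284.5,134.5),(362.5,133))
```

```text
t 10.05 tcp mm [542.3 367.3  94.3] jawyaw 98.9 level-turn deg [-0.4  1.2  0. ] F [ 0.8  0.3 -1. ] w 31.7 j6 0.44
edge [[484.4, 330.8], [473.7, 392.2]] len 62.3 ang 9.9 centre [537.2 371.7]
```

Tray near-edge corners (284,134) and (362,133) give a centre of (537,372).

Emit:
move_arm([
  [[-0.3,0.4,-2.0,-0.4,0.8,0,0],[-0.2,0.3,-2.8,0,0.4,0,0],[0,0,-2.2,0,0,0,0],[0,0,-0.7,0,0,0,0],[0,0,0,0,0,0,0]],
])

```text
clock: 10.55
eef_pos: [0.538, 0.3702, 0.0108]
tool_rot: [-0.074, 0.997, -0.001, -0.002]
ft_force: [0.5, 0.8, -0.2]
grip_width: 0.0317
```

Run:
```python
from st import *
state()
```

```text
t 10.55 tcp mm [538.  370.2  10.8] jawyaw 98.4 level-turn deg [ 0.1 -0.2  0. ] F [ 0.5  0.8 -0.2] w 31.7 j6 0.45
```

Emit:
move_arm([
  [[0,0,-0.2,0,0,0.4,0],[0,0,-0.1,0,0,0,0],[0,0,0,0,0,0,1],[0,0,0,0,0,0,1],[0,0,0,0,0,0,1]],
])

```text
clock: 11.05
eef_pos: [0.5403, 0.3713, 0.0124]
tool_rot: [-0.077, 0.997, 0.001, 0.0]
ft_force: [0.0, -0.2, -0.6]
grip_width: 0.0734
```

Emit:
move_arm([
  [[0,0,2,0,0,0,1],[0,0,4,0,0,0,1],[0,0,4,0,0,0,1],[0,0,2,0,0,0,1],[0,0,0,0,0,0,1]],
])

```text
clock: 11.55
eef_pos: [0.5389, 0.3704, 0.1356]
tool_rot: [-0.077, 0.997, 0.0, -0.001]
ft_force: [1.0, 0.6, 0.1]
grip_width: 0.0853
```

Run:
```python
from st import *
im,d,Tc=wrist('w9',0.012)
```

```text
t 11.55 tcp mm [538.9 370.4 135.6] jawyaw 98.8 level-turn deg [-0.  -0.1 -0. ] F [1.  0.6 0.1] w 85.3 j6 0.45
wrist red px [261, 46] xy mm 415.4 300.9 size 71.8 62.8 ang 8.8
wrist yellow px [146, 171] xy mm 538.5 201.3 size 89.5 34.7 ang -5.8
wrist yellow px [14, 386] xy mm 838.9 25.5 size 51.5 31.7 ang -52.4
wrist blue px [320, 193] xy mm 535.5 370.7 size 114.1 61.6 ang 9.7
```

View pics/w9.png

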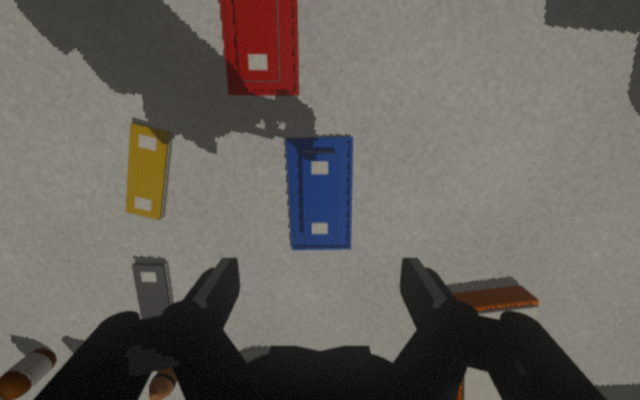

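The blue mailer lies inside its tray (mailer 302–338, 150–237 within tray 287–352, 137–248). Now to green.

Emit:
move_arm([
  [[0,-2.5,0,0,0,-1,1],[0,-4.7,0,0,0,-1,1],[0,-4.7,0,0,0,-1,1],[0,-4.7,0,0,0,-1,1],[0,-4.7,0,0,0,-1,1]],
])

```text
clock: 12.1
eef_pos: [0.5331, 0.1563, 0.1241]
tool_rot: [-0.038, 0.999, -0.001, -0.006]
ft_force: [0.6, -0.1, -0.2]
grip_width: 0.0855
```

Emit:
move_arm([
  [[0,-4.7,0,0,0,-1,1],[0,-4.7,0,0,0,-1,1],[0,-4.7,0,0,0,-1,1],[0,-4.7,0,0,0,-1,1],[0,-4.7,0,0,0,0,1]],
])

```text
clock: 12.6
eef_pos: [0.5251, -0.0879, 0.1139]
tool_rot: [-0.003, 1.0, -0.001, -0.013]
ft_force: [1.1, 0.4, -0.7]
grip_width: 0.0854
```

Run:
```python
from st import *
state()
```

```text
t 12.60 tcp mm [525.1 -87.9 113.9] jawyaw 90.3 level-turn deg [ 0.1 -1.5  0. ] F [ 1.1  0.4 -0.7] w 85.4 j6 -0.17
```

Emit:
move_arm([
  [[0.4,-2.5,0.4,0,-0.5,0,1],[0.4,-2.0,0.4,0,-0.5,0,1],[0.2,0,0,0,-0.5,0,1],[0,0,0,0,0,0,1],[0,0,0,0,0,0,1]],
])

```text
clock: 13.1
eef_pos: [0.5284, -0.1398, 0.1125]
tool_rot: [0.003, 1.0, 0.001, -0.007]
ft_force: [-0.4, 0.5, -0.1]
grip_width: 0.0851
```

Run:
```python
from st import *
im,d,Tc=wrist('w10',0.011)
```

```text
t 13.10 tcp mm [ 528.4 -139.8  112.5] jawyaw 89.7 level-turn deg [-0.1 -0.8 -0. ] F [-0.4  0.5 -0.1] w 85.1 j6 -0.25
wrist yellow px [125, 48] xy mm 397.1 -291.8 size 73.8 65.1 ang -7.1
wrist green px [70, 234] xy mm 557.1 -375.4 size 114.2 64.7 ang 0.4
wrist green px [312, 242] xy mm 562.8 -147.3 size 42.7 32.1 ang -0.4
wrist blue px [304, 311] xy mm 653.8 -153.8 size 114.2 91.1 ang -89.0
```

View pics/w10.png

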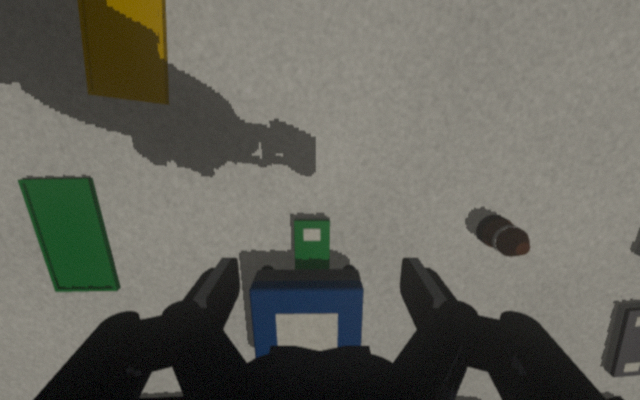

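The green end shows at (312,242), leading edge x≈541 mm, y −147, straight along world x. The box front is at row 270 and the green tray at (70,234).

Emit:
move_arm([
  [[1.2,-0.4,-1.5,0,-0.5,0,1],[1.2,-0.3,-2.5,0,-0.3,0,1],[0.5,0,-2.5,0,0,0,1],[0,0,-1.8,0,0,0,1],[0,0,0,0,0,0,1]],
])

```text
clock: 13.65
eef_pos: [0.5585, -0.1398, 0.0266]
tool_rot: [-0.003, 1.0, 0.001, -0.0]
ft_force: [-0.4, -0.2, 0.4]
grip_width: 0.0855
```

Run:
```python
from st import *
wrist('w11',0.011)
```

```text
t 13.65 tcp mm [ 558.5 -139.8   26.6] jawyaw 90.3 level-turn deg [-0.1 -0.  -0. ] F [-0.4 -0.2  0.4] w 85.5 j6 -0.25
wrist yellow px [39, 12] xy mm 433.6 -278.0 size 37.0 12.2 ang -89.7
wrist green px [307, 266] xy mm 569.0 -147.1 size 45.1 33.1 ang 0.2
wrist green px [9, 294] xy mm 587.2 -339.3 size 60.2 17.2 ang -18.9
wrist blue px [302, 334] xy mm 629.0 -148.6 size 113.3 40.3 ang -88.7
```

View pics/w11.png

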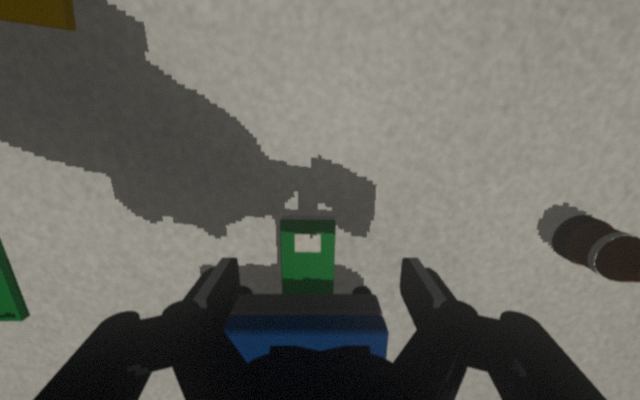

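The finger gap is clear of the box front (row 293) and I need y −7 mm to centre. Going down.

Emit:
move_arm([
  [[0,-0.4,0,0,0,0,1],[0,-0.35,-0.6,0,0,0,1],[0,0,-1.0,0,0,-0.3,1],[0,0,-0.7,0,0,0,1],[0,0,-0.1,0,0,0,1]],
])

```text
clock: 14.2
eef_pos: [0.5622, -0.1476, 0.0064]
tool_rot: [-0.001, 1.0, 0.0, 0.004]
ft_force: [0.1, 0.5, 0.2]
grip_width: 0.0851
```

Run:
```python
from st import *
wrist('w12',0.011)
```

```text
t 14.20 tcp mm [ 562.2 -147.6    6.4] jawyaw 90.1 level-turn deg [-0.   0.5  0. ] F [0.1 0.5 0.2] w 85.1 j6 -0.26
wrist green px [320, 274] xy mm 565.9 -147.0 size 51.1 33.3 ang 0.1
wrist blue px [320, 344] xy mm 622.3 -147.6 size 107.9 20.6 ang -89.9
```

Emit:
move_arm([
  [[-0.4,0,-0.3,0,0.5,0,1],[-0.1,0,-0.1,0,0,0,1],[-0.05,0,-0.05,0,0,0,1],[-0.05,0,-0.05,0,0,0,0],[-0.05,0,-0.05,0,0,0,0]],
])

```text
clock: 14.75
eef_pos: [0.5555, -0.1478, 0.0011]
tool_rot: [-0.001, 1.0, 0.0, -0.0]
ft_force: [0.3, 0.4, 0.1]
grip_width: 0.0589
```

Emit:
move_arm([
  [[-0.05,0,-0.05,0,0,0,0],[-0.05,0,-0.05,0,0,0,0],[-0.05,0,-0.05,0,0,0,0],[0,0,0,0,0,0,0],[0,0,0,0,0,0,0]],
])

```text
clock: 15.25
eef_pos: [0.555, -0.1479, 0.0008]
tool_rot: [-0.001, 1.0, -0.0, 0.001]
ft_force: [0.7, -0.9, -0.6]
grip_width: 0.032
```

Run:
```python
from st import *
wrist('w13',0.011)
```

```text
t 15.25 tcp mm [ 555.  -147.9    0.8] jawyaw 90.1 level-turn deg [0.  0.1 0. ] F [ 0.7 -0.9 -0.6] w 32.0 j6 -0.26
wrist yellow px [23, 10] xy mm 435.1 -268.7 size 18.5 8.3 ang 83.2
wrist green px [318, 289] xy mm 566.0 -147.5 size 52.2 34.0 ang 0.1
```

View pics/w13.png

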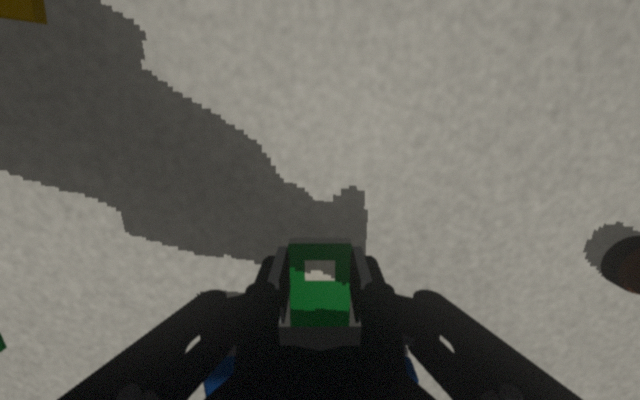

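Gripped (32 mm) with no force on the wrist. Drawing straight out along −x.

Emit:
move_arm([
  [[-0.3,0,-0.02,0,0,0,0],[-0.5,0,-0.02,0,0,0,0],[-0.6,0,-0.02,0,0,0,0],[-0.6,0,-0.02,0,0,0,0],[-0.6,0,-0.02,0,0,0,0]],
])

```text
clock: 15.8
eef_pos: [0.5309, -0.1484, 0.0008]
tool_rot: [-0.001, 1.0, -0.001, 0.005]
ft_force: [3.7, -0.4, 0.9]
grip_width: 0.0327
```

Run:
```python
from st import *
wrist('w14',0.011)
```

```text
t 15.80 tcp mm [ 530.9 -148.4    0.8] jawyaw 90.1 level-turn deg [0.1 0.5 0. ] F [ 3.7 -0.4  0.9] w 32.7 j6 -0.28
wrist yellow px [28, 40] xy mm 421.8 -270.9 size 30.6 26.0 ang -7.3
wrist green px [318, 301] xy mm 550.5 -148.0 size 69.4 33.9 ang -0.5
wrist green px [6, 364] xy mm 595.3 -337.6 size 37.7 10.6 ang -19.7
```

Emit:
move_arm([
  [[-0.7,0.03,-0.02,0,0.2,0,0],[-0.7,0.02,-0.02,0,0.2,0,0],[-0.7,0,-0.02,0,0,0,0],[-0.7,0,-0.02,0,0,0,0],[-0.7,0,-0.02,0,0,0,0]],
])

```text
clock: 16.35
eef_pos: [0.493, -0.1481, 0.0008]
tool_rot: [-0.001, 1.0, -0.001, 0.002]
ft_force: [2.5, -1.0, 3.0]
grip_width: 0.0322
```

Run:
```python
from st import *
wrist('w15',0.011); shot('side','s2')
```

```text
t 16.35 tcp mm [ 493.  -148.1    0.8] jawyaw 90.1 level-turn deg [0.1 0.2 0. ] F [ 2.5 -1.   3. ] w 32.2 j6 -0.29
wrist yellow px [37, 84] xy mm 401.1 -274.8 size 67.9 38.5 ang -7.7
wrist green px [318, 301] xy mm 513.1 -147.8 size 70.5 33.9 ang -0.7
wrist green px [9, 378] xy mm 566.1 -336.7 size 52.6 17.0 ang -19.4
```

View pics/s2.png

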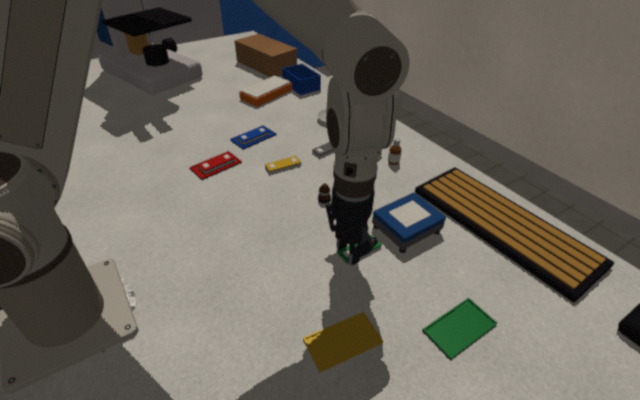

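View pics/w15.png

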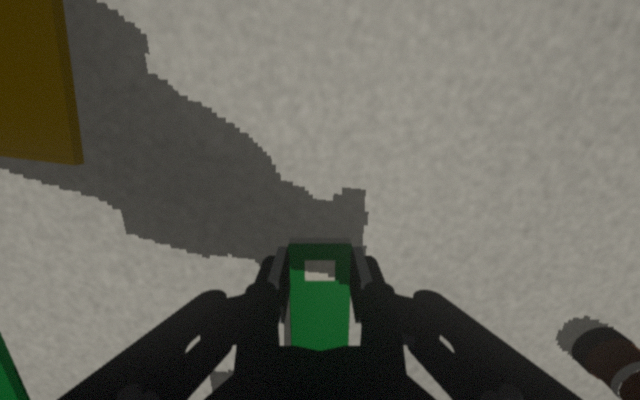

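The box has not moved (side picture: same place at (409,218)) and the mailer trails clear. I'll pull it a bit farther and regrip at its middle.

Emit:
move_arm([
  [[-0.8,0,-0.02,0,0,0,0],[-0.8,0,-0.02,0,0,0,0],[-0.8,0,0,0,0,0,0],[0,0,0,0,0,0,0],[0,0,0,0,0,0,1]],
])

```text
clock: 16.95
eef_pos: [0.4647, -0.148, 0.0003]
tool_rot: [-0.0, 1.0, -0.001, -0.0]
ft_force: [0.8, -0.1, 0.5]
grip_width: 0.0457
```

Emit:
move_arm([
  [[0,0,0,0,0,0,1],[0,0,0,0,0,0,1],[0,0,0.2,0,0,0,1],[1.0,0,0,0,0,0,1],[1.0,0,0,0,0,0,1]],
])

```text
clock: 17.45
eef_pos: [0.4811, -0.1469, -0.0]
tool_rot: [-0.0, 1.0, 0.0, -0.005]
ft_force: [-0.3, 0.3, -0.1]
grip_width: 0.0856
```

Run:
```python
from st import *
wrist('w16',0.011)
```

```text
t 17.45 tcp mm [ 481.1 -146.9   -0. ] jawyaw 90.0 level-turn deg [-0.  -0.5 -0. ] F [-0.3  0.3 -0.1] w 85.6 j6 -0.30
wrist yellow px [38, 96] xy mm 394.7 -274.9 size 79.5 40.4 ang -8.0
wrist green px [315, 292] xy mm 492.1 -148.1 size 80.2 33.0 ang -0.1
wrist green px [7, 383] xy mm 555.8 -336.7 size 40.0 11.4 ang -18.7
```

View pics/w16.png

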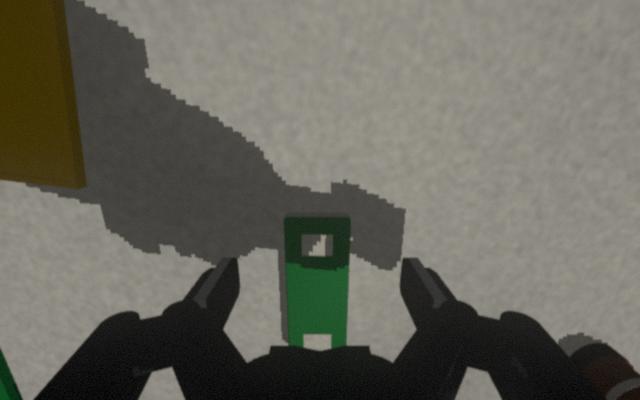

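Emit:
move_arm([
  [[0.8,-0.1,0.1,0,-0.4,0,1],[0.7,0,0,0,0,0,1],[0,0,0,0,0,0,0],[0,0,-0.04,0,0,0,0],[0,0,-0.04,0,0,0,0]],
])

```text
clock: 18.0
eef_pos: [0.5017, -0.1481, 0.0004]
tool_rot: [-0.001, 1.0, 0.0, 0.001]
ft_force: [-0.3, 0.0, -0.2]
grip_width: 0.0441
```

Emit:
move_arm([
  [[0,0,-0.04,0,0,0,0],[0,0,-0.04,0,0,0,0],[0,0,-0.02,0,0,0,0],[0,0,0,0,0,0,0],[0,0,0,0,0,0,0]],
])

```text
clock: 18.5
eef_pos: [0.5017, -0.1483, 0.0004]
tool_rot: [-0.001, 1.0, -0.0, 0.002]
ft_force: [0.6, 0.3, 0.8]
grip_width: 0.0322
```

Run:
```python
from st import *
wrist('w17',0.011)
```

```text
t 18.50 tcp mm [ 5.017e+02 -1.483e+02  4.000e-01] jawyaw 90.1 level-turn deg [0.  0.2 0. ] F [0.6 0.3 0.8] w 32.2 j6 -0.29
wrist yellow px [34, 75] xy mm 406.1 -273.8 size 59.0 35.3 ang -7.4
wrist green px [318, 257] xy mm 496.9 -148.0 size 88.9 33.8 ang 0.1
wrist green px [9, 379] xy mm 574.8 -336.4 size 50.8 16.3 ang -19.4
```

View pics/w17.png

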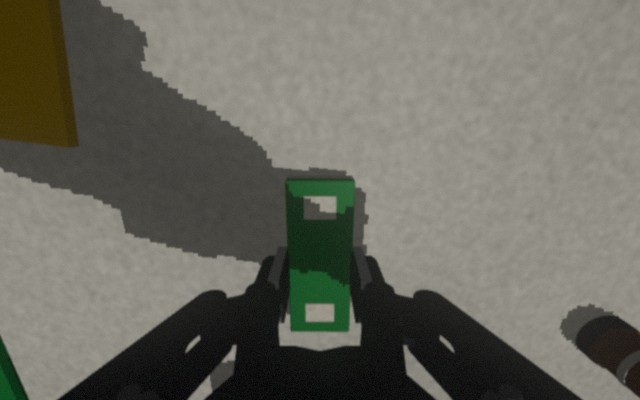

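Regripped near the middle (mailer centre 497 against TCP 502). Lifting it to the green tray.

Emit:
move_arm([
  [[0,0,1.5,0,0,0,0],[0,0,3.0,0,0,0,0],[0,-2.5,3.0,0,0,0,0],[0.8,-4.0,0,0,0,0,0],[1.2,-4.0,0,0,0,0,0]],
])

```text
clock: 19.05
eef_pos: [0.5166, -0.25, 0.0755]
tool_rot: [-0.005, 1.0, 0.002, -0.004]
ft_force: [0.1, -0.1, -0.5]
grip_width: 0.0324
```

Emit:
move_arm([
  [[1.4,-4.0,0,0,0,0,0],[1.4,-4.0,0,0,0,0,0],[1.2,-3.4,0,0,0,0,0],[0,0,0,0,0,0,0],[0,0,0,0,0,0,0]],
])

```text
clock: 19.55
eef_pos: [0.5562, -0.3732, 0.073]
tool_rot: [-0.002, 1.0, 0.002, -0.005]
ft_force: [-0.8, 1.1, 0.2]
grip_width: 0.0324
```

Run:
```python
from st import *
wrist('w18',0.006)
```

```text
t 19.55 tcp mm [ 556.2 -373.2   73. ] jawyaw 90.3 level-turn deg [-0.2 -0.5 -0. ] F [-0.8  1.1  0.2] w 32.4 j6 -0.59
wrist yellow px [434, 25] xy mm 418.1 -299.4 size 64.8 33.4 ang 83.4
wrist green px [329, 163] xy mm 510.2 -368.2 size 32.8 17.3 ang -89.8
wrist green px [312, 249] xy mm 586.0 -379.8 size 155.7 67.6 ang 0.6
wrist blue px [575, 319] xy mm 655.0 -141.2 size 117.0 90.0 ang -30.2
wrist blue px [612, 394] xy mm 742.0 -83.5 size 62.9 34.5 ang -70.9
```

View pics/w18.png

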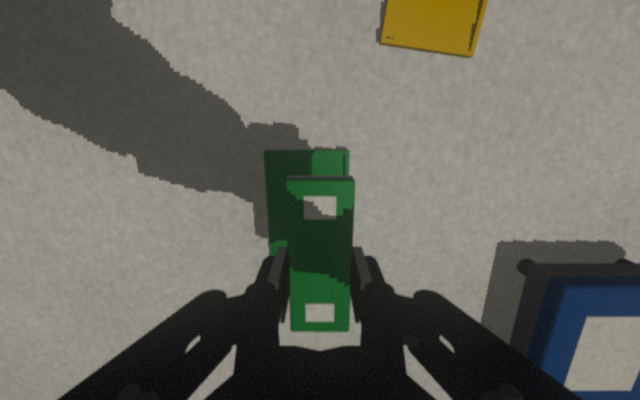

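Run:
```python
from st import *
tray_from_near(state(),(264,150.5),(349,149))
```

```text
t 19.60 tcp mm [ 556.  -373.1   72.9] jawyaw 90.3 level-turn deg [-0.2 -0.5 -0. ] F [ 0.4  0.1 -2. ] w 32.5 j6 -0.59
edge [[501.2, -414.1], [499.8, -350.9]] len 63.2 ang 1.3 centre [ 559.5 -381.2]
```

Tray corners (264,150) and (349,149) give a centre of (559,−381). Moving +8 and −8 mm while lowering.

Emit:
move_arm([
  [[0.4,-0.4,-1.0,-0.1,-0.4,0,0],[0.4,-0.4,-2.0,0,0,0,0],[0,0,-2.0,0,0,0,0],[0,0,-0.9,0,0,0,0],[0,0,0,0,0,0,0]],
])

```text
clock: 20.1
eef_pos: [0.5636, -0.3753, 0.0109]
tool_rot: [-0.006, 1.0, 0.002, -0.002]
ft_force: [-0.5, 0.2, -1.0]
grip_width: 0.0326
```

Run:
```python
from st import *
state()
```

```text
t 20.10 tcp mm [ 563.6 -375.3   10.9] jawyaw 90.6 level-turn deg [-0.2 -0.2 -0. ] F [-0.5  0.2 -1. ] w 32.6 j6 -0.60
```

Fixing y by −6 mm (still above the lip), then down 7 mm and release.

Emit:
move_arm([
  [[0,-0.35,0,0,0,0,0],[0,-0.3,-0.2,0,0,0,0],[0,0,-0.4,0,0,0,0],[0,0,-0.15,0,0,0,0],[0,0,0,0,0,0,0]],
])

```text
clock: 20.6
eef_pos: [0.5653, -0.3823, 0.006]
tool_rot: [-0.006, 1.0, 0.0, 0.0]
ft_force: [-1.8, 0.1, 0.1]
grip_width: 0.0322
```

Emit:
move_arm([
  [[0,0,0,0,0,0,1],[0,0,0,0,0,0,1],[0,0,0,0,0,0,1],[0,0,1.0,0,0,0,1],[0,0,4,0,0,0,1]],
])

```text
clock: 21.1
eef_pos: [0.5615, -0.3799, 0.0517]
tool_rot: [-0.006, 1.0, 0.004, -0.005]
ft_force: [-0.5, -1.2, -0.7]
grip_width: 0.0853
```

Emit:
move_arm([
  [[0,0,4,0,0,0,1],[0,0,4,0,0,0,1],[0,0,0,0,0,0,1],[0,0,0,0,0,0,1],[0,0,0,0,0,0,1]],
])

```text
clock: 21.6
eef_pos: [0.5646, -0.3818, 0.1451]
tool_rot: [-0.006, 1.0, -0.0, 0.001]
ft_force: [0.8, 1.0, -0.7]
grip_width: 0.0854
```

Run:
```python
from st import *
wrist('w19',0.012)
```

```text
t 21.60 tcp mm [ 564.6 -381.8  145.1] jawyaw 90.7 level-turn deg [0.  0.1 0. ] F [ 0.8  1.  -0.7] w 85.4 j6 -0.61
wrist yellow px [417, 28] xy mm 411.7 -300.2 size 63.2 47.3 ang 82.9
wrist yellow px [477, 386] xy mm 815.3 -166.9 size 62.9 57.0 ang -89.2
wrist green px [321, 189] xy mm 557.6 -382.5 size 112.2 61.0 ang 0.7
wrist blue px [552, 274] xy mm 672.2 -123.0 size 135.6 119.2 ang 0.0
```

View pics/w19.png

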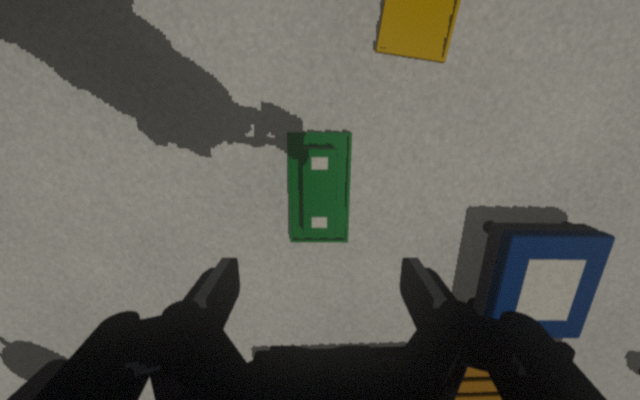

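The green mailer is inside its tray, (302–338, 147–232) within (288–350, 131–241), and the box is standing. Now to yellow.

Emit:
move_arm([
  [[0,2.5,0.2,0,0,-0.5,1],[-0.1,4.7,0.2,0,0,-0.6,1],[-0.1,4.7,0.2,0,0,-0.6,1],[-0.1,4.7,0.2,0,0,-0.6,1],[-0.1,4.7,0.2,0,0,-0.6,1]],
])

```text
clock: 22.15
eef_pos: [0.5541, -0.1676, 0.1448]
tool_rot: [0.026, 1.0, 0.002, -0.006]
ft_force: [0.4, 0.6, 0.0]
grip_width: 0.0853
```

Emit:
move_arm([
  [[-0.1,4.7,0.2,0,0,-0.6,1],[-0.1,4.7,0.2,0,0,-0.6,1],[-0.1,4.7,0.2,0,0,-0.6,1],[-0.1,4.7,0.2,0,0,-0.6,1],[-0.1,4.7,0.2,0,0,-0.6,1]],
])

```text
clock: 22.65
eef_pos: [0.5419, 0.0767, 0.1476]
tool_rot: [0.054, 0.998, 0.003, -0.013]
ft_force: [0.2, -0.1, 0.8]
grip_width: 0.0852
```

Run:
```python
from st import *
state()
```

```text
t 22.65 tcp mm [541.9  76.7 147.6] jawyaw 83.8 level-turn deg [-0.4 -1.4 -0. ] F [ 0.2 -0.1  0.8] w 85.2 j6 0.24
```

Emit:
move_arm([
  [[0,4.5,0,-0.2,-0.7,0,1],[0,4.5,0,-0.2,-0.7,0,1],[0,2.5,0,0,0,0,1],[0,0,0,0,0,0,1],[0,0,0,0,0,0,1]],
])

```text
clock: 23.15
eef_pos: [0.5356, 0.2019, 0.1402]
tool_rot: [0.049, 0.999, -0.002, -0.006]
ft_force: [0.5, -0.7, -0.3]
grip_width: 0.0854
```

Run:
```python
from st import *
wrist('w20',0.011)
```

```text
t 23.15 tcp mm [535.6 201.9 140.2] jawyaw 84.4 level-turn deg [ 0.2 -0.7  0. ] F [ 0.5 -0.7 -0.3] w 85.4 j6 0.46
wrist red px [413, 48] xy mm 406.7 296.2 size 88.1 63.5 ang 8.6
wrist yellow px [318, 200] xy mm 538.7 199.9 size 88.2 33.7 ang -6.0
wrist blue px [487, 180] xy mm 535.8 367.5 size 114.8 62.9 ang 9.7
wrist blue px [31, 337] xy mm 683.4 -162.0 size 168.6 78.0 ang -24.4
wrist blue px [620, 383] xy mm 813.8 556.2 size 59.8 55.9 ang 89.3
```

View pics/w20.png

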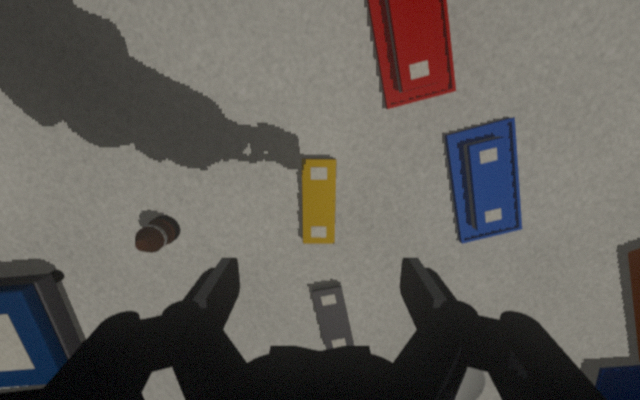

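Yellow at (318,200) is (539,200) mm at −6°, right under the tool, with grey beyond at (330,310). Descending.

Emit:
move_arm([
  [[0.2,-0.1,-1.5,0.1,-0.6,0,1],[0.2,0,-3.3,0,0,0,1],[0,0,-3.5,0,0,0,1],[0,0,-2.5,0,0,0,1],[0,0,0,0,0,0,1]],
])

```text
clock: 23.7
eef_pos: [0.5403, 0.1921, 0.0289]
tool_rot: [0.055, 0.998, -0.002, -0.001]
ft_force: [-0.7, -0.5, -0.4]
grip_width: 0.0853
```

Run:
```python
from st import *
state()
```

```text
t 23.70 tcp mm [540.3 192.1  28.9] jawyaw 83.7 level-turn deg [ 0.2 -0.1  0. ] F [-0.7 -0.5 -0.4] w 85.3 j6 0.45
```

Emit:
move_arm([
  [[0,0.5,-0.5,0,0,0.3,1],[0,0.35,-1.2,0,0,0,1],[-0.1,0,-0.9,0,0,0,1],[0,0,-0.1,0,0,0,1],[0,0,-0.05,0,0,0,1]],
])

```text
clock: 24.2
eef_pos: [0.5422, 0.1996, 0.0029]
tool_rot: [0.055, 0.999, -0.001, 0.002]
ft_force: [-0.5, 0.5, -0.6]
grip_width: 0.0855
```

Emit:
move_arm([
  [[0,0,-0.05,0,0,0,0],[0,0,-0.05,0,0,0,0],[0,0,-0.05,0,0,0,0],[0,0,-0.05,0,0,0,0],[0,0,0,0,0,0,0]],
])

```text
clock: 24.7
eef_pos: [0.544, 0.2006, 0.0035]
tool_rot: [0.054, 0.999, 0.0, 0.004]
ft_force: [0.2, -0.0, -0.5]
grip_width: 0.0321
```

Run:
```python
from st import *
wrist('w21',0.011)
```

```text
t 24.70 tcp mm [544.  200.6   3.5] jawyaw 83.8 level-turn deg [0.  0.4 0. ] F [ 0.2 -0.  -0.5] w 32.1 j6 0.46
wrist red px [517, 29] xy mm 436.4 298.3 size 63.8 29.6 ang -81.5
wrist yellow px [319, 252] xy mm 539.9 201.3 size 90.3 34.6 ang -6.1
wrist blue px [604, 215] xy mm 537.4 350.3 size 115.2 37.6 ang 12.7
```

View pics/w21.png

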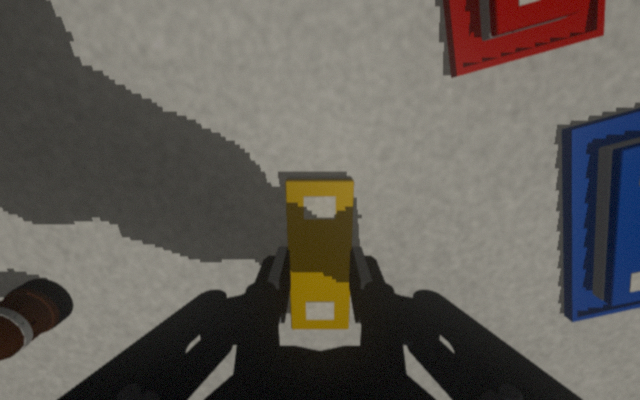

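Gripped. Carrying to the yellow tray.

Emit:
move_arm([
  [[0,0,1.5,0,0,0,0],[0,0,3.0,0,0,0,0],[-0.8,-2.5,2.8,0,0,-0.2,0],[-1.5,-4.4,0.2,0,0,-0.2,0],[-1.4,-4.4,0.2,0,0,-0.2,0]],
])

```text
clock: 25.25
eef_pos: [0.5068, 0.0893, 0.0811]
tool_rot: [0.055, 0.998, 0.0, 0.004]
ft_force: [-0.2, -0.1, -1.5]
grip_width: 0.0322
```

Emit:
move_arm([
  [[-1.4,-4.4,0.2,0,0,-0.2,0],[-1.4,-4.4,0.2,0,0,-0.2,0],[-1.4,-4.4,0.2,0,0,0,0],[-1.4,-4.4,0.2,0,0,0,0],[-1.4,-4.4,0.2,0,0,0,0]],
])

```text
clock: 25.75
eef_pos: [0.4335, -0.1378, 0.0925]
tool_rot: [0.057, 0.998, -0.0, 0.006]
ft_force: [1.1, -0.1, -0.1]
grip_width: 0.0321
```

Run:
```python
from st import *
state()
```

```text
t 25.75 tcp mm [ 433.5 -137.8   92.5] jawyaw 83.5 level-turn deg [0.1 0.7 0. ] F [ 1.1 -0.1 -0.1] w 32.1 j6 -0.20
```

Emit:
move_arm([
  [[-1.4,-4.4,-0.1,0,0.3,-0.5,0],[-1.4,-4.4,-0.1,0,0.3,-0.4,0],[-1.4,-4.0,-0.1,0,0,0,0],[-0.8,-1.2,0,0,0,0,0],[0,0,0,0,0,0,0]],
])

```text
clock: 26.25
eef_pos: [0.3787, -0.2888, 0.0904]
tool_rot: [0.069, 0.998, -0.002, 0.002]
ft_force: [0.1, 0.8, -1.0]
grip_width: 0.0317
```

Run:
```python
from st import *
wrist('w22',0.006)
```

```text
t 26.25 tcp mm [ 378.7 -288.8   90.4] jawyaw 82.1 level-turn deg [0.2 0.2 0. ] F [ 0.1  0.8 -1. ] w 31.7 j6 -0.51
wrist yellow px [315, 225] xy mm 408.0 -297.1 size 185.3 65.7 ang -7.5
```

View pics/w22.png

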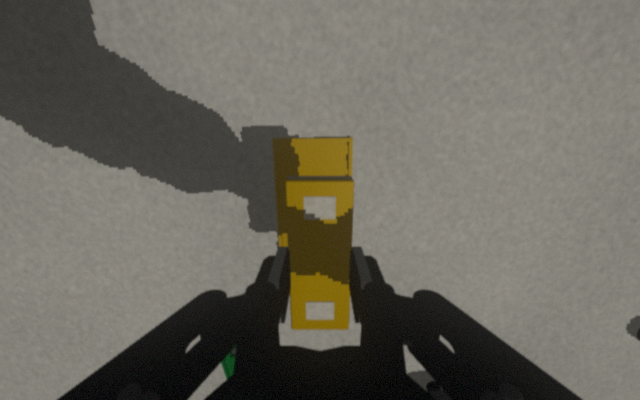

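Run:
```python
from st import *
tray_from_near(state(),(273.5,139),(352,138))
```

```text
t 26.30 tcp mm [ 379.3 -288.1   90.4] jawyaw 82.1 level-turn deg [0.2 0.2 0. ] F [ 0.3  0.  -0.1] w 31.8 j6 -0.51
edge [[313.7, -315.8], [321.5, -254.1]] len 62.3 ang -7.2 centre [ 376.1 -292.3]
```

Tray corners (273,139) and (352,138) give a centre of (376,−292). Lowering with y −4.

Emit:
move_arm([
  [[0,-0.3,-2.0,0.1,0.2,0.3,0],[0,-0.2,-2.6,0,0,0,0],[0,0,-2.2,0,0,0,0],[0,0,-0.9,0,0,0,0],[0,0,0,0,0,0,0]],
])

```text
clock: 26.8
eef_pos: [0.3826, -0.289, 0.0124]
tool_rot: [0.063, 0.998, -0.001, 0.002]
ft_force: [-0.4, 0.4, -0.2]
grip_width: 0.0322
```

Run:
```python
from st import *
state()
```

```text
t 26.80 tcp mm [ 382.6 -289.    12.4] jawyaw 82.8 level-turn deg [0.1 0.2 0. ] F [-0.4  0.4 -0.2] w 32.2 j6 -0.52
```

Emit:
move_arm([
  [[-0.2,-0.3,-0.2,0,0.1,0,0],[-0.1,0,-0.3,0,0,0,0],[0,0,-0.2,0,0,0,0],[0,0,-0.05,0,0,0,0],[0,0,0,0,0,0,0]],
])

```text
clock: 27.3
eef_pos: [0.3822, -0.2925, 0.0074]
tool_rot: [0.061, 0.998, -0.002, 0.003]
ft_force: [-0.6, 0.5, 0.0]
grip_width: 0.0321
```

Emit:
move_arm([
  [[0,0,0,0,0,0,1],[0,0,0,0,0,0,1],[0,0,0,0,0,0,1],[0,0,1.0,0,0,0,1],[0,0,4,0,0,0,1]],
])

```text
clock: 27.8
eef_pos: [0.379, -0.2903, 0.0554]
tool_rot: [0.062, 0.998, 0.0, -0.001]
ft_force: [1.0, -0.6, -1.2]
grip_width: 0.0856
```

Emit:
move_arm([
  [[0,0,4,0,0,0,1],[0,0,4,0,0,0,1],[0,0,2,0,0,0,1],[0,0,0,0,0,0,1],[0,0,0,0,0,0,1]],
])

```text
clock: 28.3
eef_pos: [0.3809, -0.2918, 0.167]
tool_rot: [0.062, 0.998, -0.003, 0.004]
ft_force: [-1.4, 0.7, -0.4]
grip_width: 0.0853
```

Run:
```python
from st import *
wrist('w23',0.012)
for c in ['scene','side']: im,d=shot(c,c+'9'); blobs(c,im,0.012,amin=30)
for a in ['scene','side']:
    x=cv2.imread(f'pics/{a}9.png'); y=cv2.imread(f'pics/{a}0.png')
    p=(slice(100,320),slice(150,490)) if a=='scene' else (slice(110,380),slice(170,510))
    cv2.imwrite(f'pics/{a}9c.png',cv2.convertScaleAbs(cv2.resize(x[p],None,fx=2.2,fy=2.2,interpolation=2),alpha=1.5))
b=bot.find_in('scene','slide_box'); g=bot.find_in('scene','mailer_grey_center'); print(b,g)
```

```text
t 28.30 tcp mm [ 380.9 -291.8  167. ] jawyaw 82.9 level-turn deg [0.4 0.5 0. ] F [-1.4  0.7 -0.4] w 85.3 j6 -0.53
wrist yellow px [318, 179] xy mm 373.2 -293.4 size 115.1 62.8 ang -7.2
wrist green px [267, 320] xy mm 550.0 -379.8 size 109.0 61.3 ang 0.9
scene red px [429, 184] xy mm 401.3 295.4 size 113.3 59.7 ang 8.6
scene yellow px [272, 6] xy mm -469.2 -439.1 size 216.1 123.7 ang -77.3
scene yellow px [314, 5] xy mm -511.3 -251.4 size 132.7 123.9 ang -77.3
scene yellow px [242, 148] xy mm 384.2 -288.6 size 113.2 62.8 ang -7.5
scene yellow px [638, 346] xy mm 767.6 766.4 size 23.7 10.0 ang -15.1
scene blue px [455, 230] xy mm 545.5 369.1 size 110.1 57.9 ang 9.1
scene blue px [241, 232] xy mm 677.1 -191.2 size 46.3 18.9 ang 56.8
scene blue px [259, 237] xy mm 683.0 -139.7 size 43.0 22.7 ang -67.8
scene blue px [570, 364] xy mm 834.1 619.3 size 146.8 99.5 ang -89.7
side red px [215, 165] xy mm 387.2 281.0 size 116.5 66.5 ang 7.8
side yellow px [342, 341] xy mm 370.7 -299.5 size 116.9 64.5 ang -7.3
side green px [460, 328] xy mm 552.2 -387.1 size 115.6 61.6 ang 0.5
side blue px [252, 137] xy mm 530.3 354.1 size 113.5 62.8 ang 10.0
side blue px [412, 220] xy mm 674.5 -133.7 size 135.6 109.5 ang -0.0
[{'at': [0.5666, -0.3687, 0.0013], 'confidence': 0.5}] [{'at': [0.6834, 0.2013, 0.0137], 'confidence': 0.65}]
```

View pics/w23.png

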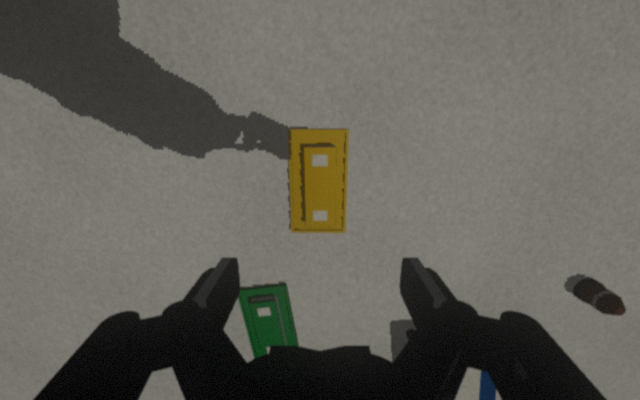

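View pics/scene9c.png

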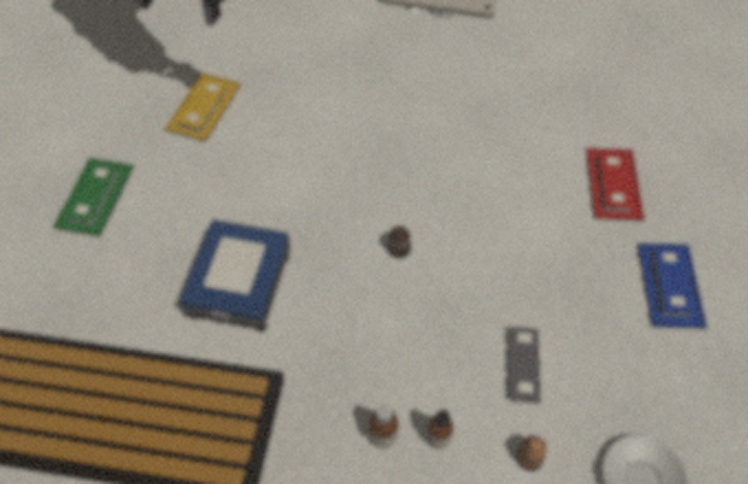

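View pics/side9c.png

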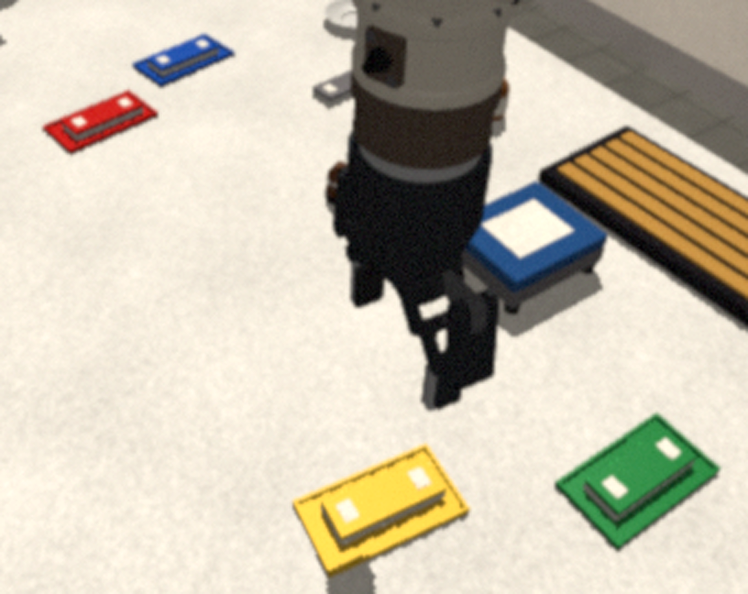

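All four mailers lie in their trays, and the box and grey mailer are standing or lying as before. One check of displacement, before against after:

Run:
```python
import cv2,numpy as np
a=cv2.imread('pics/scene0.png');b=cv2.imread('pics/scene9.png')
for n,(x0,x1,y0,y1) in dict(box=(232,284,208,250),label=(240,275,205,240),grey=(376,400,245,285),bottle=(322,340,200,220),bottles=(312,360,280,305)).items():
    A=np.float32(cv2.cvtColor(a[y0:y1,x0:x1],6));B=np.float32(cv2.cvtColor(b[y0:y1,x0:x1],6))
    w=np.eye(2,3,dtype=np.float32)
    cc,w=cv2.findTransformECC(A,B,w,cv2.MOTION_EUCLIDEAN,(3,200,1e-6),None,3)
    c=np.array([(x1-x0)/2,(y1-y0)/2,1]); print(n,'shift px',(w@c-c[:2]).round(2),'rot deg',round(np.degrees(np.arctan2(w[1,0],w[0,0])),2),'cc',round(cc,3))
```

```text
box shift px [ 0.03 -0.04] rot deg 0.0 cc 0.999
label shift px [ 0.03 -0.04] rot deg 0.06 cc 0.999
grey shift px [ 0.02 -0.01] rot deg 0.05 cc 0.999
bottle shift px [-0.01 -0.01] rot deg -0.17 cc 0.997
bottles shift px [-0.01 -0.01] rot deg -0.02 cc 0.999
```

Nothing else moved. The arm is clear, so I'm handing in.

Run:
```python
from workcell import bot
print(bot.job_done())
```

```text
the job is handed in; nothing more can be done
None
```

All four mailers are in the trays of their own colours, lying flat inside the lip with the lid up, placed in the order red, blue, green, yellow. I drew the green one straight out along −x (drag about 4 N), then regripped it at its middle for the carry. The job was handed in at about 28.5 s with the gripper open and clear.

**Last checks:**
- The wrist pictures and the final scene and side pictures all show each mailer inside its lip.
- From the first to the last scene picture, the slide box, grey mailer and bottles shifted less than 0.1 pixel. The highest wrist force I read was about 5 N, from readings at the end of each call.

**Disagreements:**
- The scene and side cameras differed by up to about 15 mm in position, so I relied on the wrist camera.
- The networks mislabelled two things: `find_in` gave the yellow mailer as a blue one at the start, and in the last picture it reported the slide box at the green tray. I set both aside because the pictures contradicted them.

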